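# Clip a mended tile into the gluing jig

### The arm

A 6-joint arm with a two-finger parallel gripper is mounted at the origin on the work surface. World frame = base frame: x ahead of the robot, y to its left, z up, the work surface at z = 0. Lengths are in m, angles in rad, forces in N, time in s.
With the tool pointing down it reaches from about 0.3 to 0.95 m from the base axis. Payload 3.1 kg.
Tool frame: the origin (TCP) lies at the very end of the fingers, on their centre line; the grasp point (between the pads) lies grip_depth behind it (grip_depth is the distance from the TCP to the grasp point, in m); z points along the fingers, y is the line along which they close (so a half turn about z gives the same grasp; the last joint's range is limited). The gripper opens to 85 mm and grips with 20 to 120 N. Pads are 22 mm wide; open, the fingers measure 114 mm over their backs; the gripper's body (76 mm by 85 mm) begins 54 mm behind the grasp point. The pads swing forward as they close: fully open they stand 13 mm farther back than shut.
Start: joints at [-1.217, 0.308, 1.634, -0, 1.2, -0.07], TCP at [0.257, -0.57, 0.231] pointing down, gripper open.
Joint ranges: [-3.06, 3.06], [-0.79, 1.96], [0.05, 2.63], [-1.19, 4.34], [0.05, 2.64], [-2.94, 2.94]. Speed limits (rad/s): [2.79, 2.79, 3.14, 3.14, 3.14, 3.14].

### API

Orientations are given as a unit quaternion [x, y, z, w].
In Python, from plant import movep, line_to, movej, command_gripper, hold, inverse_kinematics, state, camera, PlanningError, hand_in, look_for, grip_depth gives the robot as it stands. The module is installed in compiled form; this text tells all that it offers. Calls block until the motion is done:
- movep(position, orientation): joint-space move of the TCP to a pose.
- line_to(position, speed=0.15, orientation=None): straight line of the TCP; orientation=None keeps the orientation; speed is the mean speed in m/s.
- movej(angles): joint-space move.
- command_gripper(opening, grip_force=None): finger opening in m; grip_force is the grip in N (None keeps the last); returns when the fingers have stopped.
- hold(seconds).
- inverse_kinematics(position, orientation): joint angles nearest the present ones, or None.
- state(): the state.
- camera(name): name is "side" or "top"; returns a dict with "pixels" (420x560x3 uint8, red, green, blue), "z_map" (420x560 float32, m along the optical axis (not along the pixel's ray), 0 where there is no reading), "vertical_fov" (degrees; the focal length in pixels is half the picture's height over the tangent of half this angle, whatever the lens; pixels are square), "cx", "cy" (the principal point, pixels), "R" (3x3) and "t" (3): a world point X has camera coordinates R X + t. Camera axes: x right, y down, z forward; pixel columns grow to the right and rows downward; lengths in m; the calibration is good to about 2 mm. A picture is of the moment at which its call begins.
A pose or a line that the arm cannot do raises PlanningError and nothing moves.
- hand_in(): hands the job in; it is judged then, once.
Trained networks look in the newest picture that a camera, given by its name, has taken for a name from the list of things; names that differ only in an ending like _2 or _b are one class to them, and where a whole thing is asked for, a point or a joint stands for the part that bears it (a point fixed in the world has none). Each returns a list of dicts, best first, with "p" (0 to 1); they miss things now and then, are a little off and sometimes report something else, mostly with a low value. They report only what shows in the picture. A call takes as long as a camera call.
- look_for(name, camera): "rect" ([left, top, right, bottom] in pixels, round what is visible of it).
The state is a dict: "clock": time; "q": joint angles; "joint_velocities": joint speeds; "joint_torque": joint torques, N m; "tool_pos": TCP position; "tcp_rot": TCP orientation; "ft_force": force on the tool from outside, world axes, zero at the start; "torque": the same for the moment, N m; "gripper_width": finger opening in m; "finger_force": force on a finger pad.
Only numpy, scipy, OpenCV 4.12 (cv2) and the standard library are available. Lean on these libraries where they do the work, as an engineer would, in place of code of your own. Each camera call takes 0.05 s, during which the arm holds its last target. There are 200 camera calls.

### The job

The blue tile has just been glued along its crack. Lift the red handle of the mending jig's sprung clip until it stays up, slide the blue tile flat on the bed beneath it until it lies flush against both the yellow end stop and the yellow side fence, then bring the clip down to press on the tile and let go. The glued tile is fragile: never knock, press or drop it hard against the jig, do not let the clip snap down onto it, and leave everything else on the table alone.

Things in the scene. Friction and masses are not known exactly. Their poses are not given: they have to be found in the camera images.
- jig: Gluing jig, fixed to the table: grey bed, top face 30 mm above the table, x = -45 to +80 mm, y = -50 to +50 mm of its frame. Origin on the table; x points from the open front (robot side) to the clip's hinge, y left, z up. The front and right side are open. Lower the tile onto the bed, do not drop it.
- rails: The jig's two rigid yellow rails. Origin: the corner where they meet on the bed's top, at x = 40, y = 30 mm of the jig, axes as the jig's. End stop: its front face runs 60 mm to -y, 10 mm high; side fence: inner face 80 mm to -x, 8 mm high. Poses are too coarse: feel for both, under 10 N (the glue breaks near 18 N). A seated tile's centre is at x = -20, y = 0 in the jig; 35 mm of it overhangs the bed's front.
- clip (a joint): Angle of the jig's sprung wire clip, rad: 0 down on the empty bed, 0.15 down on a tile, 1.0 fully up. Its hinge axis is parallel to the jig's y, through x = 62, z = 48 mm. The spring is over-centre at 0.6: below, it pulls down (3.5 N at the handle at 0, none at 0.6); above, it holds the clip up. Let go high it snaps down: guide it, under 2 rad/s, until its foot is on the tile or within 2 mm.
- foot (a point): Middle of the clip's black rubber foot bar, 10 mm thick, along the jig's y, 55 mm from the hinge axis, between two 6 mm side wires at y = -36 and +36 mm. Clip down, it presses the tile at about x = +7 mm of the jig; clip fully up, it is 56 mm above the bed, over x = +22 mm. Over about 18 N on the tile breaks the glue; the spring alone gives 5 N.
- handle (a point): Middle of the clip's red handle: a round bar 10 mm thick along the jig's y, free for 66 mm between the side wires, 85.4 mm from the hinge axis and 85 mm before it, 8 mm above it with the clip at 0 (56 mm above the table; 124 mm with the clip fully up). Pinch it from above, one finger in front of the bar and one behind; it turns between them. Axes turn with the clip.
- tile: Loose glazed blue ceramic tile with a pale glue line and two white dots, 120 x 60 x 8 mm (along its x, y, z), 0.13 kg; origin at the centre of its underside. It lies flat on a cork rest 70 x 44 x 30 mm that is shorter and narrower than the tile, so that its long sides are free to be gripped, best near one end. Either end may go in first.
- spare: Terracotta tile of the same size on a like cork rest; not to be touched. Which of the two tiles lies on the left varies. Origin at the centre of its underside.
- figurine: Standing blue china figurine, 160 mm high, foot 72 mm wide; leave alone. Origin under its foot.
- glue: White glue bottle, 42 mm wide, 110 mm high; leave alone. Origin under it.
- mug: White mug, 80 mm wide, 92 mm high; leave alone. Origin under it.
- screwdriver: Screwdriver lying on the table; leave alone.
- tin: Brass-coloured tin, 64 mm wide, 45 mm high; leave alone. Origin under it.
- hexkey: Dark hex key, 80 x 25 mm, lying on the table; leave alone.
- sander: Wooden sanding block, 90 x 50 x 28 mm; leave alone. Origin under it.

How it is judged:
By the outcome, as a careful person would: the job done as asked, in the order asked, and still so for the second after the job is handed in, with the robot touching nothing.
It also fails if it takes over 72 s, if anything falls off the work surface, if the arm or the gripper's body presses on something with over 40 N, if the wrist force passes 120 N, or if a joint passes its speed limit or range.

## Working session

There is one attempt and no reset: what is moved stays moved. The work goes in short steps, each a Python script; the robot and the scene stay as the last script left them, time stands still between calls to the robot, and variables do not carry over. Pictures are saved under pics/ and viewed, at most 10 in all, crops included, and the job is handed in when it is done.

```bash
mkdir -p pics; cat > h.py <<'E'
import numpy as np, cv2
from plant import *
def cloud(c):
    h,w=c["z_map"].shape; f=h/2/np.tan(np.radians(c["vertical_fov"])/2)
    u,v=np.meshgrid(np.arange(w),np.arange(h)); z=c["z_map"]
    P=np.stack([(u-c["cx"])*z/f,(v-c["cy"])*z/f,z],-1)
    X=(P-c["t"])@np.array(c["R"]); X[z==0]=np.nan
    return X
def proj(c,X):
    f=210/np.tan(np.radians(c["vertical_fov"])/2); p=np.array(c["R"])@X+c["t"]
    return p[:2]/p[2]*f+[c["cx"],c["cy"]]
E
python3 - <<'E'
from h import *
import pickle
for n in ("top","side"):
    c=camera(n); pickle.dump(c,open(n+".pkl","wb")); cv2.imwrite(f"pics/{n}0.png",c["pixels"][...,::-1])
    X=cloud(c)
    print(n,c["vertical_fov"],-np.array(c["R"]).T@c["t"])
    for k in ["jig","rails","clip","handle","tile","spare","figurine","glue","mug","tin","sander","screwdriver","hexkey"]:
        for d in look_for(k,n)[:2]:
            r=d["rect"];a=X[int((r[1]+r[3])/2),int((r[0]+r[2])/2)]
            print(k,round(d["p"],2),np.round(r),np.round(a,3))
print(state()["tool_pos"],state()["tcp_rot"],grip_depth)
E
```

```text
top 52.66160604688979 [ 0.52034215 -0.01964049  1.2007745 ]
jig 0.59 [170. 187. 208. 237.] [0.619 0.257 0.029]
clip 0.53 [172. 198. 206. 230.] [0.61  0.259 0.032]
handle 0.61 [171. 195. 205. 231.] [0.613 0.261 0.026]
handle 0.41 [376. 222. 412. 268.] [ 0.533 -0.305  0.038]
tile 0.7 [376. 218. 413. 267.] [ 0.538 -0.307  0.039]
spare 0.91 [304. 206. 335. 252.] [ 0.572 -0.102  0.041]
figurine 0.83 [ 89. 182. 131. 208.] [0.655 0.457 0.087]
figurine 0.34 [378. 219. 409. 269.] [ 0.535 -0.305  0.036]
glue 0.62 [ 88. 183. 130. 207.] [0.657 0.456 0.088]
glue 0.54 [100. 243. 124. 257.] [0.51  0.45  0.075]
mug 0.74 [447. 214. 490. 258.] [ 0.56  -0.524  0.004]
mug 0.47 [175. 198. 201. 231.] [0.61  0.262 0.033]
tin 0.61 [358. 157. 380. 185.] [ 0.732 -0.236  0.048]
sander 0.6 [416. 180. 450. 208.] [ 0.675 -0.418  0.027]
screwdriver 0.62 [289. 125. 305. 196.] [ 0.772 -0.042 -0.004]
hexkey 0.51 [171. 208. 205. 232.] [0.597 0.262 0.029]
hexkey 0.46 [230. 173. 235. 177.] [0.728 0.143 0.007]
side 50.89411673310697 [0.30190906 1.01298553 0.73602204]
jig 0.88 [226. 249. 288. 304.] [0.619 0.255 0.029]
rai
[... 332 characters left out ...]
. 167. 356. 180.] [ 0.532 -0.301  0.038]
tile 0.36 [261. 322. 286. 370.] [0.502 0.479 0.07 ]
spare 0.85 [292. 197. 330. 210.] [ 0.571 -0.092  0.037]
figurine 0.86 [183. 286. 220. 360.] [0.655 0.47  0.079]
figurine 0.41 [235. 255. 278. 288.] [0.626 0.238 0.029]
glue 0.7 [261. 320. 285. 370.] [0.503 0.477 0.072]
mug 0.55 [327. 130. 355. 161.] [ 0.548 -0.473  0.064]
mug 0.37 [237. 257. 280. 287.] [0.62  0.238 0.03 ]
tin 0.87 [266. 168. 285. 186.] [ 0.727 -0.231  0.033]
sander 0.75 [290. 151. 312. 167.] [ 0.685 -0.403  0.028]
screwdriver 0.57 [211. 204. 269. 217.] [ 0.777 -0.028  0.019]
[ 0.25698789 -0.56972391  0.23129334] [ 9.77636229e-01  2.10303123e-01 -1.24269176e-06  6.33145707e-06] 0.0187
```

```bash
python3 - <<'E'
import pickle,cv2,numpy as np
t=pickle.load(open("top.pkl","rb"))["pixels"][...,::-1];s=pickle.load(open("side.pkl","rb"))["pixels"][...,::-1]
cr=lambda i,x,y,w,h:cv2.resize(i[y:y+h,x:x+w],(400,300),interpolation=cv2.INTER_CUBIC)
a=np.vstack([np.hstack([cr(t,150,178,80,60),cr(s,217,245,80,60)]),np.hstack([t[100:400:1,60:460],cr(t,360,208,80,60)])])
cv2.imwrite("pics/m.png",a)
E
```

```text
(no output)
```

View pics/m.png

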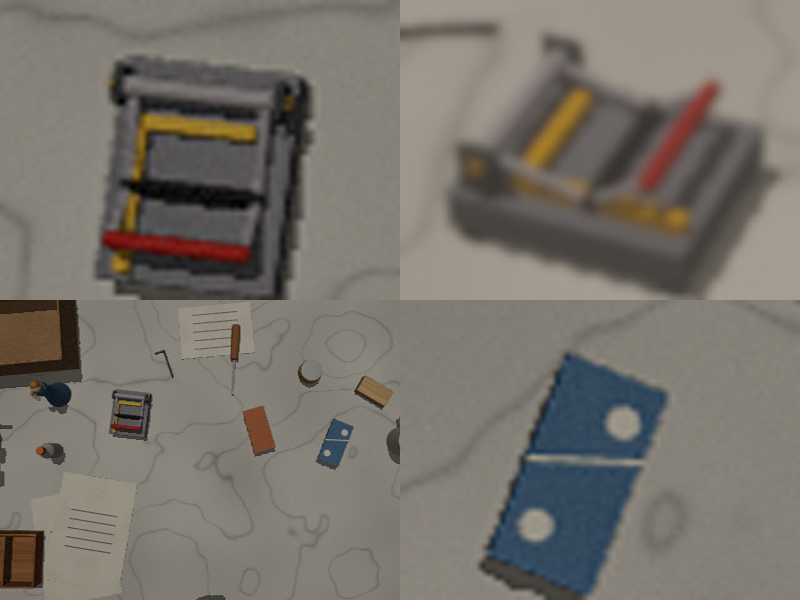

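```bash
cat > est.py <<'E'
from h import *
import pickle
from scipy.optimize import least_squares
def toplane(c,uv,z):
    f=210/np.tan(np.radians(c["vertical_fov"])/2); R=np.array(c["R"]); C=-R.T@c["t"]
    d=np.c_[(uv-[c["cx"],c["cy"]])/f,np.ones(len(uv))]@R
    return (C+d*((z-C[2])/d[:,2])[:,None])[:,:2]
def mask(c,kind,box):
    h=cv2.cvtColor(c["pixels"],cv2.COLOR_RGB2HSV); H,S,V=h[...,0].astype(int),h[...,1],h[...,2]
    m={"red":((H<8)|(H>172))&(S>140),"yel":(abs(H-23)<7)&(S>120),"blue":(abs(H-106)<14)&(S>90)}[kind]
    b=np.zeros_like(m); b[box[1]:box[3],box[0]:box[2]]=1
    v,u=np.nonzero(m&b); return np.c_[u,v].astype(float)
def box(c,kind,b,z):
    p=toplane(c,mask(c,kind,b),z).astype(np.float32); r=cv2.boxPoints(cv2.minAreaRect(p*1000))/1000
    e=np.array([r[1]-r[0],r[2]-r[1]]); l=np.linalg.norm(e,axis=1); i=np.argmax(l); a=np.degrees(np.arctan2(e[i][1],e[i][0]))
    return p.mean(0),r.mean(0),np.round(l,4),a
E
python3 - <<'E'
from est import *
np.set_printoptions(precision=4,suppress=True)
t=pickle.load(open("top.pkl","rb"));s=pickle.load(open("side.pkl","rb"))
for c,bj,bt in ((t,[165,185,215,240],[365,210,425,280]),(s,[220,245,295,305],[310,160,362,185])):
    print("red",*box(c,"red",bj,.056)); print("yel",*box(c,"yel",bj,.040)); 
    uv=mask(c,"yel",bj);p=toplane(c,uv,.040)
    print("tile38",*box(c,"blue",bt,.038))
    u=mask(c,"blue",bt);print("n",len(u),len(uv), "z",np.nanmedian(cloud(c)[u[:,1].astype(int),u[:,0].astype(int),2]))
    print((p[np.argsort(p[:,0])]*1000).round()[::6].tolist())
# body of jig from cloud: points z 0.02..0.035
X=cloud(t)[185:245,160:220].reshape(-1,3); X=X[(X[:,2]>.018)]
r=cv2.minAreaRect((X[:,:2]*1000).astype(np.float32));print(len(X),r)
E
```

```text
red [0.5734 0.2604] [0.5735 0.2607] [0.0095 0.077 ] 84.182945
yel [0.6235 0.2676] [0.609 0.257] [0.1039 0.1001] -4.2967534
tile38 [ 0.5362 -0.3093] [ 0.5369 -0.3098] [0.1175 0.0585] -22.129976
n 774 146 z 0.038616997144429274
[[560.0, 297.0], [563.0, 291.0], [568.0, 294.0], [585.0, 292.0], [593.0, 292.0], [598.0, 290.0], [609.0, 287.0], [618.0, 285.0], [626.0, 285.0], [632.0, 228.0], [635.0, 247.0], [635.0, 230.0], [637.0, 272.0], [637.0, 255.0], [637.0, 239.0], [640.0, 286.0], [640.0, 269.0], [640.0, 253.0], [640.0, 236.0], [643.0, 283.0], [643.0, 266.0], [643.0, 250.0], [645.0, 280.0], [648.0, 286.0], [657.0, 203.0]]
red [0.5755 0.262 ] [0.5752 0.26  ] [0.0052 0.0693] 84.05922
yel [0.6181 0.2702] [0.6076 0.2762] [0.1076 0.0747] -24.444332
tile38 [nan nan] [0. 0.] [0. 0.] 0.0
n 0 151 z nan
[[560.0, 295.0], [564.0, 300.0], [567.0, 304.0], [570.0, 302.0], [575.0, 303.0], [579.0, 297.0], [583.0, 301.0], [587.0, 303.0], [591.0, 297.0], [632.0, 241.0], [634.0, 249.0], [635.0, 246.0], [636.0, 222.0], [637.0, 295.0], [638.0, 239.0], [639.0, 277.0], [639.0, 227.0], [640.0, 231.0], [641.0, 270.0], [642.0, 248.0], [643.0, 259.0], [644.0, 236.0], [645.0, 241.0], [646.0, 245.0], [647.0, 268.0], [671.0, 286.0]]
1663 ((613.8173217773438, 255.40328979492188), (101.50448608398438, 124.6865005493164), 83.57133483886719)est.py:16: RuntimeWarning: Mean of empty slice.
  return p.mean(0),r.mean(0),np.round(l,4),a
  ret = um.true_divide(
  return np.nanmean(a, axis, out=out, keepdims=keepdims)
```

```bash
cat >> h.py <<'E'
from scipy.spatial.transform import Rotation as Ro
JO=np.array([.597,.258]); JY=np.radians(-6.1)
def J(x,y,z,JO=JO,JY=JY):
    c,s=np.cos(JY),np.sin(JY); return np.array([JO[0]+c*x-s*y,JO[1]+s*x+c*y,z])
def down(yaw):  # tool y (closing line) along yaw
    y=np.array([np.cos(yaw),np.sin(yaw),0]); z=np.array([0,0,-1.]); 
    return Ro.from_matrix(np.c_[np.cross(y,z),y,z]).as_quat()
def best(pos,yaw):
    o=[(inverse_kinematics(pos,down(yaw+k)),down(yaw+k)) for k in (0,np.pi)]
    o=[a for a in o if a[0] is not None]; return min(o,key=lambda a:abs(np.array(a[0])[5]))[1]
def st(m=""):
    s=state(); print(m,"t%.2f"%s["clock"],"p",np.round(s["tool_pos"],4),"F",np.round(s["ft_force"],2),"M",np.round(s["torque"],2),"w%.4f"%s["gripper_width"],"ff",np.round(s["finger_force"],1)); return s
def handle(th): return np.array([.062-.0854*np.cos(th+.094),.048+.0854*np.sin(th+.094)])
E
python3 - <<'E'
from h import *
x,z=handle(0); q=best(J(x,0,.045),JY)
st(); command_gripper(.036,20)
movep(J(x,0,.12),q); st()
line_to(J(x,0,.045),.1); st("at")
command_gripper(0.0,20); st("closed")
c=camera("side"); cv2.imwrite("pics/s1.png",cv2.resize(c["pixels"][200:320,170:330,::-1],(800,600)))
E
```

```text
t1.40 p [ 0.257  -0.5697  0.2313] F [0.9  0.92 0.15] M [ 0.02 -0.01  0.01] w0.0857 ff 0.0
 t5.07 p [0.5746 0.2597 0.1202] F [ 0.79  0.14 -0.61] M [0.   0.04 0.03] w0.0360 ff 0.0
at t5.97 p [0.5748 0.2607 0.0455] F [ 1.08 -0.55 -0.04] M [-0.03 -0.04  0.  ] w0.0358 ff 0.0
closed t6.32 p [0.5756 0.2607 0.0461] F [ 2.42 -0.5   1.04] M [-0.08 -0.38  0.01] w0.0091 ff 20.9
```

View pics/s1.png

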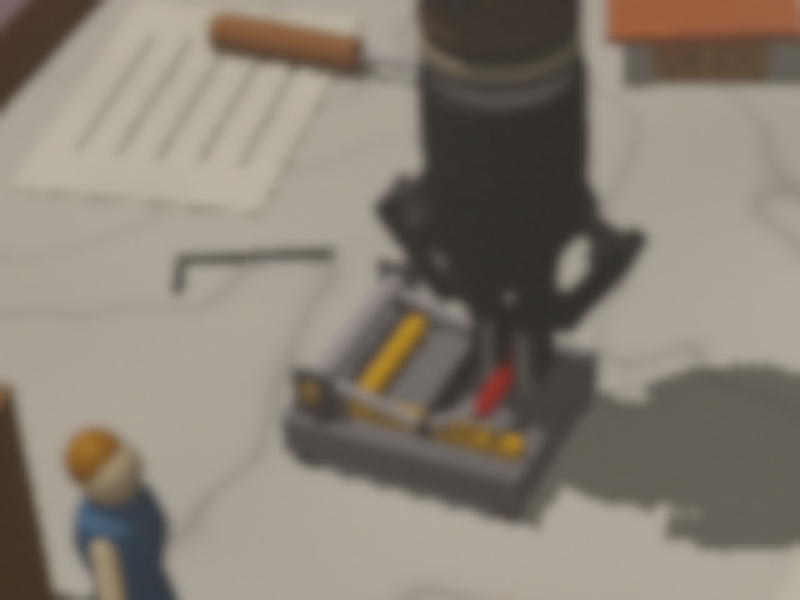

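```bash
python3 - <<'E'
from h import *
o=np.array([.0008,0,0]); z0=.045-handle(0)[1]
for th in (.17,.33,.5,.66,.82,.97):
    x,z=handle(th); line_to(J(x,0,z+z0)+o,.06); s=st(th)
command_gripper(.03); hold(.2)
x,z=handle(1.0); p=J(x,0,z); st("rel")
line_to(J(x,0,.20),.15); st()
c=camera("side"); cv2.imwrite("pics/s2.png",cv2.resize(c["pixels"][200:320,170:330,::-1],(480,360)))
import pickle; pickle.dump(c,open("side2.pkl","wb")); t=camera("top");pickle.dump(t,open("top2.pkl","wb"))
E
```

```text
0.17 t6.76 p [0.5775 0.2604 0.0589] F [ 3.44  1.27 -4.51] M [ 0.35 -0.59 -0.03] w0.0092 ff 20.1
0.33 t7.13 p [0.5814 0.26   0.0718] F [ 1.44  2.02 -4.11] M [ 0.48 -0.26  0.  ] w0.0093 ff 19.9
0.5 t7.53 p [0.5877 0.2593 0.0848] F [-3.47  4.17 -0.43] M [0.69 0.62 0.01] w0.0090 ff 20.0
0.66 t7.90 p [0.5952 0.2585 0.096 ] F [-6.54  3.88  3.96] M [ 0.65  1.14 -0.01] w0.0090 ff 20.1
0.82 t8.28 p [0.606  0.2574 0.1068] F [-7.61  2.6  10.31] M [0.4  1.36 0.01] w0.0086 ff 20.6
0.97 t8.64 p [0.6194 0.256  0.1151] F [-3.63  1.99  9.91] M [ 0.23  0.72 -0.03] w0.0090 ff 20.9
rel t9.18 p [0.618  0.2555 0.1112] F [ 1.01  0.19 -0.13] M [-0.    0.02  0.04] w0.0302 ff 0.0
 t9.92 p [0.619  0.2554 0.1992] F [ 0.51  0.29 -0.97] M [0.   0.03 0.04] w0.0300 ff 0.0
```

View pics/s2.png

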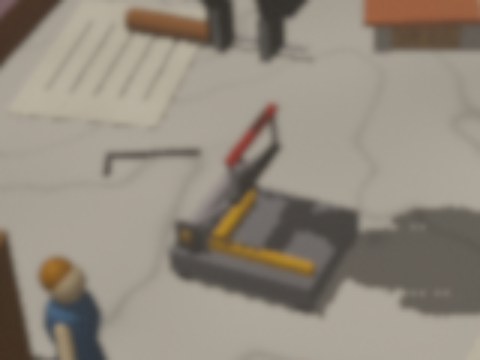

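```bash
cat > pick.py <<'E'
from h import *
T=np.array([.5369,-.3098]); ty=np.radians(-22.1); d=np.array([np.cos(ty),np.sin(ty)])
g=T-.046*d; P=lambda z:np.r_[g,z]
E
python3 - <<'E'
from pick import *
qj=[(k,inverse_kinematics(J(-.10-.046,0,.02),down(JY+np.pi/2+k)),inverse_kinematics(P(.02),down(ty+np.pi/2+k))) for k in (0,np.pi)]
for k in qj: print(k[0],[None if a is None else np.round(a,2) for a in k[1:]])
k=0 if abs(qj[0][2][5])<abs(qj[1][2][5]) else np.pi
print(k)
command_gripper(.085)
movep(P(.12),down(ty+np.pi/2+k)); st()
line_to(P(.012),.1); st("at")
c=camera("top"); cv2.imwrite("pics/t3.png",cv2.resize(c["pixels"][190:310,310:470,::-1],(640,480)))
command_gripper(.0,35); st("grip")
line_to(P(.016),.03); st(); line_to(P(.09),.08); hold(.2); st("lift")
c=camera("side"); cv2.imwrite("pics/s3.png",cv2.resize(c["pixels"][110:230,260:420,::-1],(640,480)))
E
cd pics; python3 -c "
import cv2,numpy as np;cv2.imwrite('m3.png',cv2.resize(np.hstack([cv2.imread('t3.png'),cv2.imread('s3.png')]),(800,300)))"
```

```text
0 [array([ 0.46,  0.43,  1.98, -0.  ,  0.73, -1.  ]), array([-0.61,  0.5 ,  1.87, -0.  ,  0.78, -1.8 ])]
3.141592653589793 [array([ 0.46,  0.43,  1.98, -0.  ,  0.73,  2.14]), array([-0.61,  0.5 ,  1.87, -0.  ,  0.78,  1.35])]
3.141592653589793
 t12.64 p [ 0.495  -0.2918  0.1202] F [ 0.22  0.5  -0.07] M [-0.04 -0.    0.  ] w0.0853 ff 0.0
at t13.88 p [ 0.495  -0.293   0.0128] F [-0.19 -0.26 -0.45] M [ 0.04 -0.04 -0.01] w0.0850 ff 0.0
grip t14.28 p [ 0.4947 -0.2928  0.0129] F [-0.23 -0.1   4.51] M [0.08 0.17 0.  ] w0.0591 ff 38.6
 t14.56 p [ 0.494  -0.2923  0.0157] F [ 0.2  -0.39 -1.54] M [0.   0.02 0.03] w0.0594 ff 38.0
lift t15.83 p [ 0.4938 -0.2922  0.0893] F [ 0.47  0.35 -0.96] M [ 0.05  0.01 -0.01] w0.0596 ff 38.0
```

View pics/m3.png

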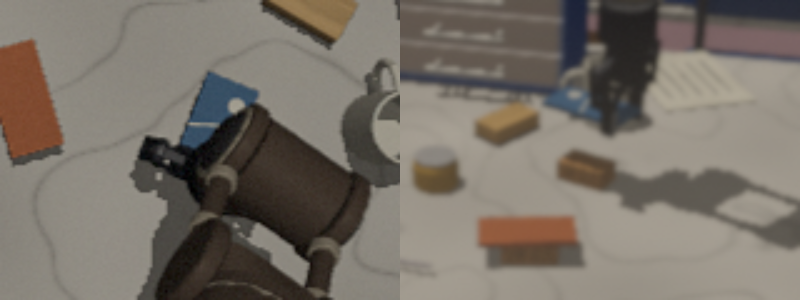

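```bash
python3 - <<'E'
from est import *
import pickle
k=np.pi; q=down(JY+np.pi/2+k); G=.046
movep(J(-.115-G,-.008,.15),q); line_to(J(-.115-G,-.008,.06),.12); hold(.2); st()
c=camera("top"); pickle.dump(c,open("top4.pkl","wb"))
X=cloud(c); u=mask(c,"blue",[120,150,300,330]).astype(int)
p=X[u[:,1],u[:,0]]; print(len(p),np.nanmedian(p,0)); p=p[(abs(p[:,2]-.085)<.02)]
a=np.linalg.lstsq(np.c_[(p[:,:2]-p[:,:2].mean(0)),np.ones(len(p))],p[:,2],rcond=None)[0]; print("slope",a,p.mean(0))
pl=toplane(c,u.astype(float),a[2]); r=cv2.minAreaRect((pl*1000).astype(np.float32)); print(r)
i=pl[:,0].argsort(); print("tip",pl[i[-10:]].mean(0), "jig tip x est",(pl[i[-1]]-JO)@[np.cos(JY),np.sin(JY)])
cv2.imwrite("pics/t4.png",cv2.resize(c["pixels"][170:290,140:300,::-1],(640,480)))
E
```

```text
t19.02 p [0.4369 0.2675 0.061 ] F [-0.38  0.11 -1.3 ] M [-0.01  0.03  0.04] w0.0592 ff 38.0
892 [0.50393565 0.26492128 0.08629471]
slope [-0.0033502   0.00137677  0.08679774] [0.4959443  0.25901719 0.08679774]
((570.0452880859375, 292.3822021484375), (346.6424560546875, 157.9381561279297), 33.84478759765625)
tip [0.68438527 0.42345097] jig tip x est 0.07192893347018957
```

View pics/t4.png

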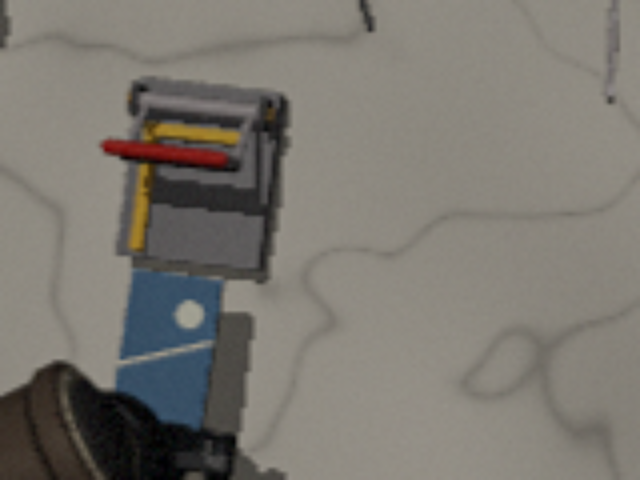

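```bash
python3 - <<'E'
from est import *
import pickle
c=pickle.load(open("top4.pkl","rb"))
u=mask(c,"blue",[165,235,200,262]); p=toplane(c,u,.0868)
# jig-frame coords relative to nominal
R=np.array([[np.cos(JY),np.sin(JY)],[-np.sin(JY),np.cos(JY)]])
def edges(kind,bx,z,axis):
    # subpixel-less: per-row/col extreme pixels -> line fit in nominal jig frame
    uv=mask(c,kind,bx); out=[]
    ax=1 if axis=="rows" else 0
    for v in np.unique(uv[:,ax]):
        s=uv[uv[:,ax]==v][:,1-ax]; out.append((v,s.min()-.5,s.max()+.5))
    o=np.array(out)
    for j in (1,2):
        q=np.c_[o[:,j],o[:,0]] if ax==1 else np.c_[o[:,0],o[:,j]]
        w=(toplane(c,q,z)-JO)@R.T
        if ax==1: a=np.polyfit(w[:,0],w[:,1],1); print(kind,"rows",j,"deg",np.degrees(a[0]).round(2),"y at mean",w[:,1].mean().round(4),"x",w[:,0].mean().round(4),len(w))
        else: a=np.polyfit(w[:,1],w[:,0],1); print(kind,"cols",j,"deg",-np.degrees(a[0]).round(2),"x at mean",w[:,0].mean().round(4),len(w))
edges("blue",[160,240,205,260],.0868,"rows")
edges("blue",[175,230,194,258],.0868,"cols")
edges("yel",[165,213,182,230],.038,"rows")
edges("yel",[180,198,199,207],.040,"cols")
print(state()["tool_pos"])
E
```

```text
blue rows 1 deg -0.38 y at mean 0.0196 x -0.087 20
blue rows 2 deg -6.59 y at mean -0.0367 x -0.0805 20
blue cols 1 deg -1.17 x at mean -0.0546 19
blue cols 2 deg 13.65 x at mean -0.1009 19
yel rows 1 deg 0.13 y at mean 0.0387 x -0.011 17
yel rows 2 deg -2.12 y at mean 0.0287 x -0.0098 17
yel cols 1 deg -0.35 x at mean 0.0475 19
yel cols 2 deg 0.35 x at mean 0.038 19
[0.43671734 0.26749263 0.06085041]
```

```bash
python3 - <<'E'
from est import *
G=.046; y=-.008
line_to(J(-.115-G,y,.030),.08)    # tile bottom ~.048
s=st()
line_to(J(-.036-G,y,.030),.08); hold(.2); s=st("in"); F0=np.array(s["ft_force"]).copy()
F0=np.mean([ (hold(.03),state()["ft_force"])[1] for _ in range(5)],0); print(F0)
z=.030
line_to(J(-.036-G,y,.018),.05); z=.018
while z>.008:
    z-=.0008; line_to(J(-.036-G,y,z),.02); hold(.05); F=np.array(state()["ft_force"])-F0
    print(round(z,4),F.round(2))
    if F[2]>1.5: break
st("down")
E
```

```text
t19.59 p [0.4355 0.2669 0.0292] F [ 0.25  0.18 -1.07] M [0.06 0.1  0.01] w0.0592 ff 38.0
in t20.93 p [0.5141 0.2588 0.03  ] F [ 0.54 -0.04 -1.67] M [-0.01  0.08  0.01] w0.0588 ff 38.0
[-0.31702086 -0.02116363 -1.53567325]
0.0172 [0.61 0.47 0.08]
0.0164 [ 0.48 -0.39  0.32]
0.0156 [ 0.28 -0.09  0.05]
0.0148 [0.13 0.   0.31]
0.014 [ 0.45 -0.17  0.42]
0.0132 [ 0.2  -0.41  1.32]
0.0124 [-1.16 -0.22  3.11]
down t23.59 p [0.5148 0.2589 0.0128] F [-1.48 -0.24  1.58] M [-0.1   0.07 -0.05] w0.0593 ff 38.4
```

```bash
cat > feel.py <<'E'
from h import *
G=.046; ex=np.array([np.cos(JY),np.sin(JY),0]); ey=np.array([-ex[1],ex[0],0])
def meas(n=4):
    a=[]
    for _ in range(n):
        hold(.02); s=state(); a.append(np.r_[s["ft_force"],s["torque"]])
    a=np.mean(a,0); return np.array([a[:3]@ex,a[:3]@ey,a[2],a[3]*ex[0]+a[4]*ex[1],a[3:]@ey,a[5]])
def jp():
    p=np.array(state()["tool_pos"]); d=p-np.r_[JO,0]; return np.array([d@ex,d@ey,p[2]])
E
python3 - <<'E'
from feel import *
y=-.008; z=.0129
line_to(J(-.036-G,y,z),.02); print(meas(8).round(2))
line_to(J(-.026-G,y,z),.03); b=meas(8); print(b.round(2),jp())
x=-.026
while x<-.012:
    x+=.0007; line_to(J(x-G,y,z),.02); m=meas(); print(round(x,4),m.round(2),jp().round(4))
    if m[0]-b[0]<-3: break
E
```

```text
[ 0.31 -0.29  1.11 -0.02 -0.02  0.01]
[ 1.11  0.06  0.32 -0.03 -0.15  0.05] [-0.07135293 -0.00790054  0.01298907]
-0.0253 [-0.11  0.3   1.9   0.04  0.01  0.03] [-0.0714 -0.0079  0.013 ]
-0.0246 [-2.33  0.71  3.6   0.08  0.38  0.03] [-0.0712 -0.008   0.0129]
```

```bash
python3 - <<'E'
from feel import *
import pickle
c=camera("side"); t=camera("top"); pickle.dump(t,open("top5.pkl","wb")); pickle.dump(c,open("side5.pkl","wb"))
cr=lambda i,x,y,w,h:cv2.resize(i[y:y+h,x:x+w,::-1],(400,400),interpolation=cv2.INTER_CUBIC)
cv2.imwrite("pics/m5.png",np.hstack([cr(t["pixels"],150,180,70,70),cr(c["pixels"],220,235,80,80)]))
E
```

```text
(no output)
```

View pics/m5.png

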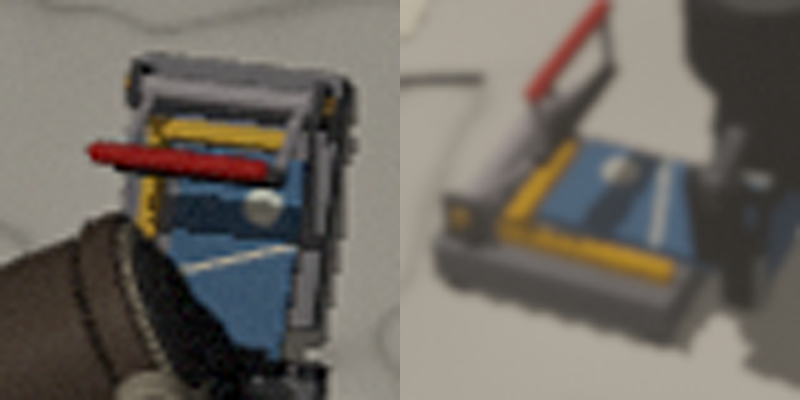

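```bash
python3 - <<'E'
from feel import *
from est import toplane
import pickle
c=pickle.load(open("top5.pkl","rb"))
for u in (180,185,188,192,195,197):
    print(u,[(v,*c["pixels"][v,u].tolist()) for v in range(201,211)])
v=np.array([[190,v] for v in range(200,211)],float)
for z in (.038,): print((toplane(c,v,z)-JO)@ex[:2])
s=pickle.load(open("side5.pkl","rb"))
for a in ((345/2,),):pass
E
```

```text
180 [(201, 166, 131, 52), (202, 167, 132, 45), (203, 147, 113, 34), (204, 63, 51, 39), (205, 62, 69, 74), (206, 111, 32, 33), (207, 137, 35, 28), (208, 125, 26, 22), (209, 92, 15, 12), (210, 26, 0, 3)]
185 [(201, 141, 119, 63), (202, 164, 134, 49), (203, 167, 135, 43), (204, 96, 75, 28), (205, 70, 74, 75), (206, 62, 71, 90), (207, 122, 28, 32), (208, 141, 38, 32), (209, 117, 23, 17), (210, 52, 2, 6)]
188 [(201, 110, 100, 79), (202, 163, 130, 49), (203, 167, 133, 46), (204, 150, 117, 37), (205, 63, 53, 43), (206, 65, 102, 124), (207, 121, 44, 50), (208, 141, 39, 30), (209, 125, 29, 27), (210, 83, 16, 9)]
192 [(201, 88, 88, 93), (202, 148, 124, 65), (203, 164, 132, 49), (204, 168, 136, 43), (205, 83, 67, 32), (206, 75, 83, 89), (207, 81, 45, 53), (208, 129, 27, 23), (209, 136, 31, 27), (210, 111, 20, 19)]
195 [(201, 40, 39, 43), (202, 122, 107, 73), (203, 161, 130, 47), (204, 168, 134, 45), (205, 106, 84, 20), (206, 82, 79, 81), (207, 64, 83, 102), (208, 116, 29, 35), (209, 129, 26, 21), (210, 110, 15, 12)]
197 [(201, 40, 38, 39), (202, 109, 101, 79), (203, 164, 132, 52), (204, 168, 135, 47), (205, 150, 120, 38), (206, 63, 50, 37), (207, 60, 80, 97), (208, 68, 80, 93), (209, 55, 51, 53), (210, 46, 42, 41)]
[0.05180885 0.04905883 0.04630997 0.04356226 0.04081572 0.03807034
 0.03532612 0.03258305 0.02984114 0.02710039 0.02436079]
```

```bash
python3 - <<'E'
from feel import *
y=-.008; x=-.0246; z=.0134
line_to(J(x-G,y,z),.02); print(meas(8).round(2),jp().round(4))
for i in range(12):
    x+=.0006; line_to(J(x-G,y,z),.02); m=meas(); print(round(x,4),m.round(2),jp().round(4))
    if m[0]<-4.5: break
print(state()["clock"])
E
```

```text
[ 0.32  0.12 -0.5   0.02 -0.02  0.01] [-0.0703 -0.0082  0.0131]
-0.024 [ 0.32 -0.68 -1.13 -0.03 -0.   -0.03] [-0.0699 -0.0081  0.0133]
-0.0234 [ 0.34  0.14 -1.02 -0.04  0.04 -0.03] [-0.0694 -0.008   0.0134]
-0.0228 [ 0.32  0.12 -0.9  -0.01  0.03  0.01] [-0.0688 -0.008   0.0134]
-0.0222 [-0.36  0.03 -0.81 -0.01  0.04  0.01] [-0.0681 -0.008   0.0134]
-0.0216 [-0.34 -0.29 -1.02  0.01  0.08  0.03] [-0.0677 -0.008   0.0133]
-0.021 [-1.98  0.64 -0.25  0.05  0.36  0.08] [-0.0677 -0.0081  0.0132]
-0.0204 [-5.68  0.61  0.09  0.12  0.74  0.21] [-0.0676 -0.0082  0.013 ]
27.925
```

```bash
cat >> feel.py <<'E'
def Q(d): return down(JY+np.pi/2+np.pi+np.radians(d))
def probe(d,x0,y,z=.0134,lim=-3.5):
    line_to(J(x0-G,y,z),.03,Q(d)); b=meas(8); x=x0
    for i in range(10):
        x+=.0005; line_to(J(x-G,y,z),.02); m=meas(3)-b
        if m[0]<lim: break
    m=meas(6)-b; print("d",d,"x",round(x,4),m.round(2),jp().round(4),"yc %.3f"%(-m[5]/m[0])); return x,m
E
python3 - <<'E'
from feel import *
x=-.0225
for d in (.7,1.4):
    x,m=probe(d,-.0225,-.008)
    if -m[5]/m[0]<0: break
print(state()["clock"])
E
```

```text
d 0.7 x -0.02 [-5.48  0.59  1.5   0.17  0.65  0.24] [-0.0673 -0.0082  0.013 ] yc 0.044
d 1.4 x -0.02 [-5.06  1.55  1.46  0.22  0.64  0.08] [-0.0674 -0.0081  0.013 ] yc 0.016
31.8917
```

```bash
python3 - <<'E'
from feel import *
d=1.2; x=-.0225; z=.0134
line_to(J(x-G,-.008,z),.03,Q(d)); 
line_to(J(x-G,-.0035,z),.03); b=meas(8); print(b.round(2))
y=-.0035
for i in range(14):
    y+=.0006; line_to(J(x-G,y,z),.02); m=meas(3)-b; print(round(y,4),m.round(2),jp().round(4))
    if m[1]<-3: break
print("xc",m[5]/m[1],state()["clock"])
E
```

```text
[ 0.11  0.07 -1.08 -0.    0.03  0.01]
-0.0029 [ 0.13  0.15  0.   -0.01 -0.03  0.01] [-0.0684 -0.0029  0.0134]
-0.0023 [-0.23  0.   -0.19 -0.01  0.   -0.02] [-0.0685 -0.0023  0.0134]
-0.0017 [-0.07 -0.09  0.71  0.04  0.04  0.01] [-0.0685 -0.0016  0.0134]
-0.0011 [-0.27  0.45  0.31  0.    0.01  0.01] [-0.0685 -0.0011  0.0134]
-0.0005 [ 0.13 -1.31  0.17 -0.15 -0.03 -0.11] [-0.0685 -0.0007  0.0134]
0.0001 [ 0.65 -3.88  0.75 -0.53 -0.07 -0.34] [-0.0686 -0.0005  0.0133]
xc 0.08895633234451729 34.375
```

```bash
python3 - <<'E'
from feel import *
x=-.0225; z=.0134
for d in (.9,.6):
    line_to(J(x-G,-.0012,z),.03,Q(d)); b=meas(6); y=-.0012
    for i in range(10):
        y+=.0005; line_to(J(x-G,y,z),.02); m=meas(2)-b
        if m[1]<-3: break
    m=meas(5)-b; print(d,round(y,4),m.round(2),jp().round(4),"xc",(m[5]/m[1]).round(3))
print(state()["clock"])
E
```

```text
0.9 0.0003 [ 0.1  -3.6   1.52 -0.49 -0.06 -0.17] [-0.0685 -0.0002  0.0134] xc 0.048
0.6 0.0008 [ 0.04 -4.94  1.22 -0.75 -0.11 -0.19] [-0.0686 -0.      0.0133] xc 0.038
37.225
```

```bash
python3 - <<'E'
from feel import *
x=-.0225; z=.0134; d=1.05; y=-.0012
line_to(J(x-G,y,z),.03,Q(d)); b=meas(6)
for i in range(8):
    y+=.0004; line_to(J(x-G,y,z),.02); m=meas(2)-b
    if m[1]<-2.2: break
print(round(y,4),m.round(2))
for i in range(10):
    x+=.0005; line_to(J(x-G,y,z),.02); m=meas(2)-b
    if m[0]<-3: break
m=meas(4)-b; print(round(x,4),m.round(2),jp().round(4))
line_to(J(x-G,y,.0130),.02); m=meas(4)-b; print(m.round(2),jp().round(4))
command_gripper(.070); hold(.1); print(meas(4).round(2),jp().round(4)); st()
import json; json.dump([x,y,d],open("seat.json","w"))
import pickle; c=camera("side"); t=camera("top"); pickle.dump(t,open("top6.pkl","wb"))
cr=lambda i,x,y,w,h:cv2.resize(i[y:y+h,x:x+w,::-1],(400,400),interpolation=cv2.INTER_CUBIC)
cv2.imwrite("pics/m6.png",np.hstack([cr(t["pixels"],150,180,70,70),cr(c["pixels"],220,235,80,80)]))
E
```

```text
0.0004 [ 0.28 -5.02  0.86 -0.74 -0.09 -0.27]
-0.0205 [-3.27 -5.32  3.48 -0.64  0.41 -0.21] [-0.0686 -0.0004  0.013 ]
[-3.94 -5.55  5.49 -0.68  0.5  -0.22] [-0.0685 -0.0003  0.0129]
[-0.13  0.08 -0.07  0.02  0.01 -0.02] [-0.0661  0.0009  0.0132]
 t40.66 p [0.5313 0.2659 0.0132] F [ 0.16  1.09 -0.08] M [ 0.03 -0.01  0.01] w0.0698 ff 0.0
```

View pics/m6.png

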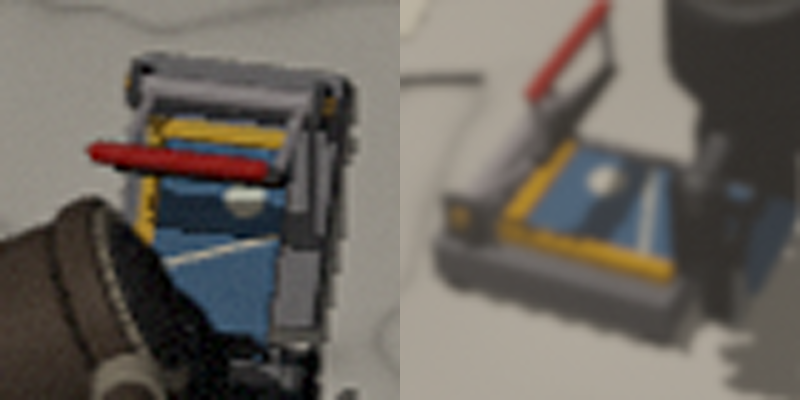

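```bash
python3 - <<'E'
from feel import *
d=1.05; y=-.0006; z=.0133; x=-.0225
line_to(J(x-G,y,z),.03,Q(d)); print(jp().round(4)); b0=meas(6); command_gripper(0,30); b=meas(6); print((b-b0).round(2),jp().round(4))
for i in range(12):
    x+=.0004; line_to(J(x-G,y,z),.02); m=meas(2)-b0
    print(round(x,4),m.round(2),jp().round(4))
    if m[0]<-4: break
m=meas(4)-b0; print(round(x,4),m.round(2),jp().round(4))
st()
E
```

```text
[-0.0687 -0.0007  0.0132]
[-1.21 -0.38  2.3  -0.06  0.1  -0.07] [-0.0684 -0.0006  0.0135]
-0.0221 [-3.17 -0.83  5.4  -0.04  0.39 -0.1 ] [-0.0685 -0.0006  0.0135]
-0.0217 [-4.02 -0.57  5.8   0.    0.51 -0.08] [-0.0684 -0.0006  0.0134]
-0.0217 [-4.26 -0.29  5.81 -0.01  0.53 -0.1 ] [-0.0684 -0.0006  0.0134]
 t42.08 p [0.5289 0.2647 0.0134] F [-4.08  0.09  5.55] M [ 0.05  0.49 -0.09] w0.0594 ff 33.7
```

```bash
python3 - <<'E'
from feel import *
y=-.0006; x=-.0221
for z in (.0139,.0144,.0149,.0154):
    line_to(J(x-G,y,z),.02); m=meas(3); print(z,m.round(2),jp().round(4))
    if m[2]<-.3: break
for i in range(12):
    x+=.0004; line_to(J(x-G,y,z),.02); m=meas(2)
    if m[0]<-4: break
m=meas(4); print(round(x,4),m.round(2),jp().round(4))
st()
E
```

```text
0.0139 [-1.28 -0.18  1.3   0.04  0.2  -0.01] [-0.0683 -0.0007  0.0136]
0.0144 [-0.29 -0.03 -1.26  0.01  0.07 -0.01] [-0.068  -0.0007  0.0141]
-0.0201 [-5.    1.15 -0.9   0.18  0.75  0.01] [-0.0674 -0.0007  0.014 ]
 t44.17 p [0.5299 0.2645 0.014 ] F [-4.68  0.97 -0.77] M [0.26 0.72 0.01] w0.0591 ff 33.1
```

```bash
python3 - <<'E'
from feel import *
x=-.0204; z=.0144; y=-.0006
line_to(J(x-G,y,z),.02)
for i in range(6):
    y+=.0003; line_to(J(x-G,y,z),.02); m=meas(3)
    if m[1]<-2: break
print(round(y,4),m.round(2),jp().round(4))
line_to(J(x-G,y,.0140),.02); m=meas(4); print(m.round(2),jp().round(4))
command_gripper(.070); hold(.05); st()
import pickle; c=camera("side"); t=camera("top"); pickle.dump(t,open("top7.pkl","wb"))
line_to(J(x-G-.0,y-.0005,.10),.2)
t=camera("top"); pickle.dump(t,open("top8.pkl","wb")); c=camera("side")
cr=lambda i,x,y,w,h:cv2.resize(i[y:y+h,x:x+w,::-1],(400,400),interpolation=cv2.INTER_CUBIC)
cv2.imwrite("pics/m7.png",np.hstack([cr(t["pixels"],160,190,50,50),cr(c["pixels"],225,240,70,70)])); st()
E
```

```text
0.0009 [-4.99 -2.42  0.23 -0.32  0.72 -0.29] [-0.0674 -0.0004  0.0139]
[-4.92 -2.35  1.09 -0.33  0.77 -0.3 ] [-0.0673 -0.0004  0.0137]
 t46.55 p [0.533  0.2664 0.0149] F [ 0.15 -0.47 -0.72] M [ 0.01 -0.04  0.05] w0.0698 ff 0.0
 t47.33 p [0.5294 0.2648 0.098 ] F [-0.04  0.34 -0.45] M [0.03 0.   0.01] w0.0700 ff 0.0
```

View pics/m7.png

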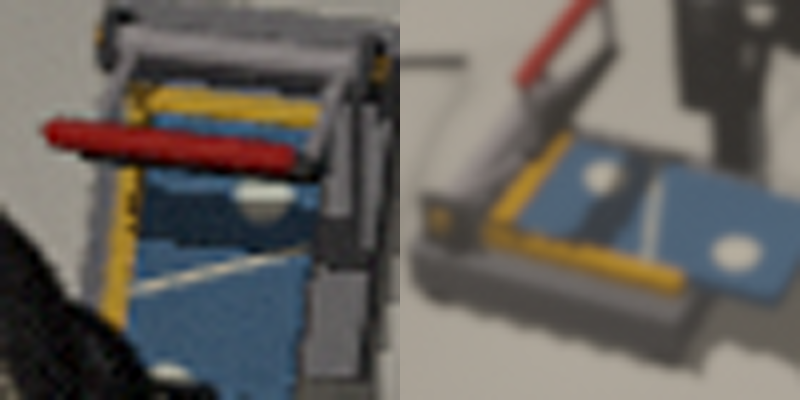

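```bash
python3 - <<'E'
from feel import *
x,z=handle(0); q=best(J(x,0,.045),JY)
o=.0005*ex; dz=-.011
line_to(J(-.066,0,.20),.3)
command_gripper(.036,20)
x,z=handle(1.0); movep(J(x,0,.18)+o,q); line_to(J(x,0,z+dz)+o,.1); st("at")
command_gripper(0,20); s=st("grip")
for th in (.85,.7,.55,.42,.32,.25,.21):
    x,z=handle(th); line_to(J(x,0,z+dz)+o,.07); st(th)
print(meas(3).round(2))
E
```

```text
at t50.50 p [0.6207 0.2557 0.1133] F [-1.06  0.07 -0.41] M [-0.04  0.   -0.02] w0.0359 ff 0.0
grip t50.85 p [0.6211 0.2558 0.1141] F [1.06 0.12 1.97] M [ 0.01 -0.03 -0.04] w0.0090 ff 20.4
0.85 t51.18 p [0.6098 0.257  0.1068] F [1.88 0.38 3.93] M [-0.01 -0.29  0.02] w0.0085 ff 20.5
0.7 t51.52 p [0.599  0.2581 0.0973] F [1.37 1.02 0.32] M [ 0.27 -0.23  0.02] w0.0087 ff 20.4
0.55 t51.85 p [0.5906 0.2589 0.0873] F [ 1.5   2.98 -1.01] M [ 0.39 -0.32  0.02] w0.0090 ff 20.1
0.42 t52.16 p [0.5849 0.2594 0.0781] F [ 2.96  3.63 -2.84] M [ 0.48 -0.49  0.05] w0.0091 ff 19.9
0.32 t52.43 p [0.5813 0.2598 0.0705] F [ 2.75  1.95 -3.57] M [ 0.44 -0.55  0.02] w0.0089 ff 19.8
0.25 t52.68 p [0.5792 0.26   0.0651] F [ 3.36  2.8  -3.95] M [ 0.51 -0.67  0.04] w0.0091 ff 19.8
0.21 t52.93 p [0.5783 0.2601 0.0621] F [ 4.36  3.78 -3.29] M [ 0.44 -0.71  0.01] w0.0089 ff 19.7
[ 3.75  2.92 -3.85  0.52 -0.67  0.02]
```

```bash
python3 - <<'E'
from feel import *
o=.0005*ex; dz=-.011
for th in np.arange(.2,.09,-.01):
    x,z=handle(th); line_to(J(x,0,z+dz)+o,.03); m=meas(3); print(round(th,3),m.round(2))
    if m[2]>-1.2: break
command_gripper(.036); hold(.1); st("open")
p=np.array(state()["tool_pos"]); line_to(p+[0,0,.13],.15); hold(.1); st("up")
c=camera("side"); t=camera("top")
cr=lambda i,x,y,w,h:cv2.resize(i[y:y+h,x:x+w,::-1],(400,400),interpolation=cv2.INTER_CUBIC)
cv2.imwrite("pics/m9.png",np.hstack([cr(t["pixels"],160,190,60,60),cr(c["pixels"],225,240,70,70)]))
E
```

```text
0.2 [ 3.68  3.05 -4.11  0.5  -0.7   0.03]
0.19 [ 3.9   2.98 -3.62  0.53 -0.75 -0.  ]
0.18 [ 4.21  3.25 -4.    0.51 -0.76  0.05]
0.17 [ 4.28  2.76 -2.48  0.5  -0.76  0.01]
0.16 [ 3.05  1.74  2.47  0.29 -0.62  0.02]
open t54.96 p [0.5761 0.2598 0.0579] F [0.66 0.06 0.74] M [ 0.02 -0.04 -0.02] w0.0359 ff 0.0
up t56.08 p [0.575  0.2594 0.1861] F [-0.68  0.54  0.32] M [-0.01 -0.04  0.03] w0.0359 ff 0.0
```

View pics/m9.png

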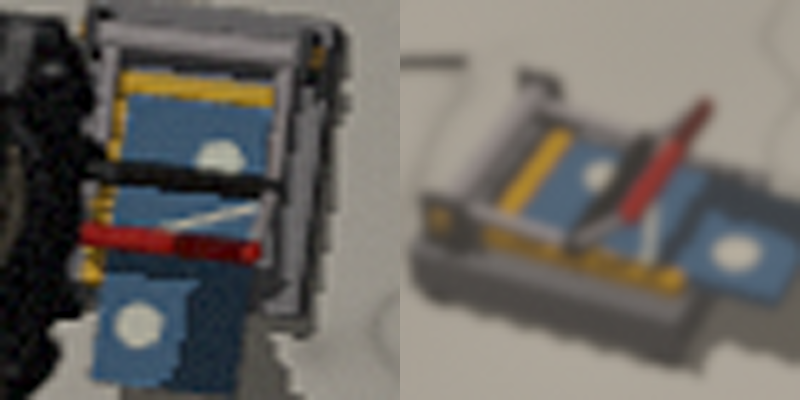

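```bash
python3 -c "
from plant import *
print(hand_in(),state()['clock'])"
```

```text
the job is handed in; nothing more can be done
the job is handed in; nothing more can be done
```

The job is handed in: by contact forces and the last pictures, the blue tile lies flush against the end stop and side fence with the clip guided down onto it and released; the clock read 56.1 s at the last check (limit 72 s), and the judge's result was not reported.

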